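# Square up the dispenser refills in their case

## Robot

A 7-joint arm with a two-finger parallel gripper is mounted at the origin on the work surface. World frame = base frame: x ahead of the robot, y to its left, z up, the work surface at z = 0. Lengths are in m, angles in degrees, forces in N, time in s.
With the tool pointing down it reaches from about 0.425 to 0.825 m from the base axis. Payload 3.6 kg.
Tool frame: the origin (TCP) lies between the finger pads; the fingertips stand 25 mm ahead of it and the grasp point (between the pads) lies 6 mm ahead of it; z points along the fingers, y is the line along which they close (so a half turn about z gives the same grasp; the last joint's range is limited). The gripper opens to 85 mm and grips with 20 to 120 N. Pads are 22 mm wide; open, the fingers measure 114 mm over their backs; the gripper's body (76 mm by 85 mm) begins 54 mm behind the grasp point. The pads swing forward as they close: fully open they stand 13 mm farther back than shut.
Start: joints at [66.95, 35.231, -0.722, 81.555, 0.464, 63.22, -2.315], TCP at [0.239, -0.605, 0.256] pointing down, gripper open.
Joint ranges: [-178.69, 178.69], [-17.37, 117.87], [-77.05, 75.6], [15.02, 138.74], [-78.02, 258.01], [0.78, 113.62], [-162.83, 162.83]. Speed limits (degrees/s): [159.86, 159.86, 180, 180, 180, 180, 180].

## Interface

Orientations are given as a 3x3 rotation matrix whose columns are the frame's x, y, z axes.
In Python, from cell import robot, cams, finder gives the robot as it stands.
- The arm moves only by the tool servo_tool, never from a script. Its arguments are lists of equal length, an entry for each row: "translation": the shift along the tool's x, y, z in units of 400 mm (1.0 is 400 mm), a list of three; "roll": the turn about the tool's z in units of pi rad (1.0 is pi rad); "grip": the opening, from -1 (shut) to 1 (fully open). In form: {"translation": [[x, y, z], ...], "roll": [roll, ...], "grip": [grip, ...]}. A call has 1 to 5 rows; each row is the pose to reach, as a shift and turn from the pose commanded when the call began, along the tool's axes at that moment, turning the shorter way round; what a row does not reach only later rows make up. A row lasts 1/10 s, in which the tool goes at most 50 mm and 8.59 degrees, less where a joint would pass 70% of its speed; a pose out of reach is approached as far as the arm can. A call with a number of a shift or a turn outside -1 to 1 is refused whole. A call with a gripper value outside its range is refused whole. The fingers move at their own pace and stop on an object; "grip_force" is the grip in N (left out, the last holds). Time passes only in rows, so rows that repeat a pose let the fingers close. It gives the time, the measured TCP pose, the force, the opening and the grip force at its end, in the units of the state.
- robot.get_state(): the state, without advancing time (a new reading comes with each control period).
- cams.capture(name): name is "scene" or "top" or "wrist"; returns a dict with "frame" (480x640x3 uint8, blue, green, red), "mtx" (3x3 intrinsics, pixels), "rvec" (rotation vector, rad) and "tvec" (3), from world to camera coordinates, as OpenCV has them; the wrist camera has in their place "tool_from_camera" (4x4, takes a point from camera to tool coordinates, whose origin is the TCP and whose axes are the flange's). Camera axes: x right, y down, z forward; pixel columns grow to the right and rows downward; lengths in m; the calibration is good to about 2 mm. A picture is of the moment at which its call begins: read the wrist's pose just before it. There is no depth.
- robot.finish_job(): hands the job in; it is judged then, once.
Trained networks look in the newest picture that a camera, given by its name, has taken for a name from the list of things; names that differ only in an ending like _2 or _b are one class to them, and where a whole thing is asked for, a point or a joint stands for the part that bears it (a point fixed in the world has none). Each returns a list of dicts, best first, with "score" (0 to 1); they miss things now and then, are a little off and sometimes report something else, mostly with a low value. They report only what shows in the picture. A call takes as long as a camera call.
- finder.masks_of(query, camera): "mask" (480x640 bool, what is visible of it) and "bbox" ([centre column, centre row, width, height] in pixels, round what is visible of it).
The state is a dict: "time": time; "qpos": joint angles; "joint_velocities": joint speeds; "joint_torque": joint torques, N m; "tcp_pos": TCP position; "tool_rot": TCP orientation; "ft_force": force on the tool from outside, world axes, zero at the start; "moment": the same for the moment, N m; "opening": finger opening in m; "finger_force": force on a finger pad.
Only numpy, scipy, OpenCV 4.12 (cv2) and the standard library are available. Lean on these libraries where they do the work, as an engineer would, in place of code of your own. Each camera call takes 0.05 s, during which the arm holds its last target. There are 200 camera calls.

## Task

The dispenser is empty, so get its refills ready: swing the red latch lever clear of the lid, raise the clear lid until it stands upright and stays up, then slide the three refill cartridges, without lifting them, into an even, parallel row, each centred and square on a yellow pad of its own. Leave the lid up, the latch swung out, and the things around the case where they are.

Things in the scene. Friction and masses are not known exactly. Their poses are not given: they have to be found in the camera images.
- case: White plastic refill case fixed to the counter: lower tray 306 mm (its x) x 190 mm (its y) outside, 28 mm high, walls and floor 5 mm thick, grey liner; three yellow pads lie in a row along its x. Origin: centre of its underside, on the counter. Its +y wall carries the lid's hinge, its -y wall the latch. A fixed grey latch bracket, 30 x 48 x 36 mm high, stands off the -y wall, centred 47 mm to -x.
- latch (a joint): Red latch lever lying flat over the lid's blue tab, turning about a vertical pin, stays where it is left (about 1 N at the knob). 0 = parallel to the case's -y wall, pointing to the case's +x; grows as its free end swings away from the case (to -y; clockwise from above); 1.57 = pointing straight out; stop at 1.75 rad. Starts at 0 to 0.25. It holds the lid down until it is about 0.8 rad open.
- latch_pin (a point): The latch lever's pivot axis, at the top of the lever arm (arm 18 mm wide, 9 mm thick, its top 47 mm above the counter).
- latch_knob (a point): Point on the upright round red knob at the lever's free end, 85 mm from the pin; the knob is 16 mm across and reaches from 46 to 88 mm above the counter; this point is 72 mm above it. Its axis stands 27 mm out from the tray's -y wall when the latch is shut.
- lid (a joint): Clear plastic lid shell with a blue edge, 306 x 190 mm, top 69 mm above the counter (71 mm at the blue edging), hinged along the case's +y wall. 0 = shut; grows as it opens, 1.57 = upright, stop at 1.85 rad. Stiff hinge: it stays at any angle; about 5 N at the handle raises it. Its blue tab (50 mm long, 6 mm thick) juts out 40 mm from the -y wall under the latch lever.
- lid_handle (a point): Centre of the round black bar (10 mm thick, 110 mm long, along the case's x) of the lid's handle; with the lid shut it is 111 mm above the counter, its axis 42 mm above the lid, 12 mm in from the lid's -y edge.
- lid_hinge (a point): Middle of the lid's hinge line, which runs along the case's x; 29 mm above the counter. The lid shell is 40 mm deep above the tray, so when upright its panel stands about 40 mm beyond this line, and its blue tab points up right above this line, its tip 263 mm above the counter.
- pad0 (a point): Centre of the first (case -x side, nearest the robot) yellow pad on the case floor: flat rectangle 44 mm (case x) x 98 mm (case y), 5 mm above the counter. Pads are 85 mm apart, any cartridge may go on any pad.
- pad1 (a point): Centre of the middle yellow pad on the case floor: flat rectangle 44 mm (case x) x 98 mm (case y), 5 mm above the counter. Pads are 85 mm apart, any cartridge may go on any pad.
- pad2 (a point): Centre of the third (case +x side, farthest) yellow pad on the case floor: flat rectangle 44 mm (case x) x 98 mm (case y), 5 mm above the counter. Pads are 85 mm apart, any cartridge may go on any pad.
- refill_a: Refill cartridge for the dispenser: blue plastic brick with a paper band and a round white cap (22 mm across, 4 mm high, look only) on top; 36 (its x) x 90 (its y) x 48 mm high, about 160 g (110 to 225 g), stands loose on the case floor. Origin: centre of its underside. Slides at a push of 1 to 2 N. It starts up to 26 mm along and 7 mm across from a pad, turned by up to 0.25 rad.
- refill_b: Refill cartridge for the dispenser: blue plastic brick with a paper band and a round white cap (22 mm across, 4 mm high, look only) on top; 36 (its x) x 90 (its y) x 48 mm high, about 160 g (110 to 225 g), stands loose on the case floor. Origin: centre of its underside. Slides at a push of 1 to 2 N. It starts up to 26 mm along and 7 mm across from a pad, turned by up to 0.25 rad.
- refill_c: Refill cartridge for the dispenser: blue plastic brick with a paper band and a round white cap (22 mm across, 4 mm high, look only) on top; 36 (its x) x 90 (its y) x 48 mm high, about 160 g (110 to 225 g), stands loose on the case floor. Origin: centre of its underside. Slides at a push of 1 to 2 N. It starts up to 26 mm along and 7 mm across from a pad, turned by up to 0.25 rad.
- peg_tray: Bamboo tray of clothespins, 170 x 120 x 30 mm, bystander. Origin: centre of its underside.
- lint_scraper: Black silicone lint scraper, 150 mm long, 85 mm wide blade, 14 mm high, bystander. Origin: underside, near its middle.
- glass_jar: Ribbed glass jar with a steel flip-top lid, 92 mm across, 126 mm high, bystander. Origin: centre of its underside.
- key_dish: Round steel key dish, 110 mm across, 28 mm high, bystander. Origin: centre of its underside.

How it is judged (in metres and radians):
On the way, in this order (a step that is already met when the one before it is completed fails the run):
1. the latch lever is swung clear (past 1.2 rad) while the lid is still shut (value of joint latch above 1.2 rad and value of joint lid below 0.1 rad), for 0.1 s.
2. the lid is raised upright (past 1.35 rad) (value of joint lid above 1.35 rad), for 0.2 s.
At the end, for the whole second after the job is handed in: The latch is past 1.2 rad and the lid stands past 1.35 rad; each yellow pad has a cartridge centred on it within 7 mm and every cartridge stands on the case floor, parallel to the case's y within 0.09 rad (5 degrees), upright and at rest (value of joint latch above 1.2 rad and value of joint lid above 1.35 rad and horizontal distance between any of refill_a, refill_b, refill_c and pad0 below 0.007 m and horizontal distance between any of refill_a, refill_b, refill_c and pad1 below 0.007 m and horizontal distance between any of refill_a, refill_b, refill_c and pad2 below 0.007 m and angle between the y axis of each of refill_a, refill_b, refill_c and the y axis of case, either way round below 0.09 rad and angle between each of refill_a, refill_b, refill_c's own z axis and vertical below 0.08 rad and z of each of refill_a, refill_b, refill_c in the frame of case below 0.009 m and linear speed of each of refill_a, refill_b, refill_c below 0.01 m/s); the robot touches nothing.
It fails at once if a cartridge is lifted more than 20 mm off the case floor (z of any of refill_a, refill_b, refill_c in the frame of case above 0.025 m).
It fails at once if a cartridge is tipped by more than 0.5 rad (angle between any of refill_a, refill_b, refill_c's own z axis and vertical above 0.5 rad).
It fails at once if a bystander is moved by more than 20 mm (distance of any of peg_tray, lint_scraper, glass_jar, key_dish from where it was at the start of the episode above 0.02 m).
It also fails if it takes over 72 s, if anything falls off the work surface, if the arm or the gripper's body presses on something with over 40 N, if the wrist force passes 120 N, or if a joint passes its speed limit or range.

## Working session

There is one attempt and no reset: what is moved stays moved. The work goes in short steps, Python scripts to look and compute and a tool call to move; the robot and the scene stay as the last step left them, time stands still between calls to the robot, and variables do not carry over. Pictures are saved under pics/ and viewed, at most 10 in all, crops included, and the job is handed in when it is done.

Besides the shell and the picture viewer there is one more tool, called in YAML: its name, and indented under it one key for each argument. servo_tool: Moves the arm, as the interface text tells. Its arguments: {"type":"object","properties":{"translation":{"type":"array","items":{"type":"array","items":{"type":"number"}}},"roll":{"type":"array","items":{"type":"number"}},"grip":{"type":"array","items":{"type":"number"}},"grip_force":{"type":"number"}},"required":["translation","roll","grip"]}

```bash
ls; mkdir -p pics
python3 - <<'E'
from cell import robot,cams,finder
import cv2,numpy as np
s=robot.get_state();print(s['time'],s['tcp_pos'],s['tool_rot'],s['opening'])
ims=[]
for n in['scene','top']:
    c=cams.capture(n);cv2.imwrite(f'pics/{n}0.png',c['frame'])
    R=cv2.Rodrigues(c['rvec'])[0];print(n,'pos',-R.T@c['tvec'].ravel(),'fwd',R[2],c['mtx'].ravel())
E
```

```text
pics
0.0 [ 0.23832671 -0.60398111  0.25512826] [[ 9.30167790e-01  3.67133401e-01 -9.73819574e-04]
 [ 3.67134691e-01 -9.30164731e-01  2.38586379e-03]
 [-2.98823362e-05 -2.57677659e-03 -9.99996680e-01]] 0.08545928244026503
scene pos [1.68128338 0.38768283 0.88658836] fwd [-0.80548265 -0.26392157 -0.53060636] [594.20130673   0.         307.05340331   0.         594.20130673
 241.65444639   0.           0.           1.        ]
top pos [ 0.39188138 -0.01269586  1.94999182] fwd [ 0.06298351  0.00632936 -0.9979945 ] [615.38324257   0.         321.43306115   0.         615.38324257
 241.21516968   0.           0.           1.        ]
```

View pics/top0.png

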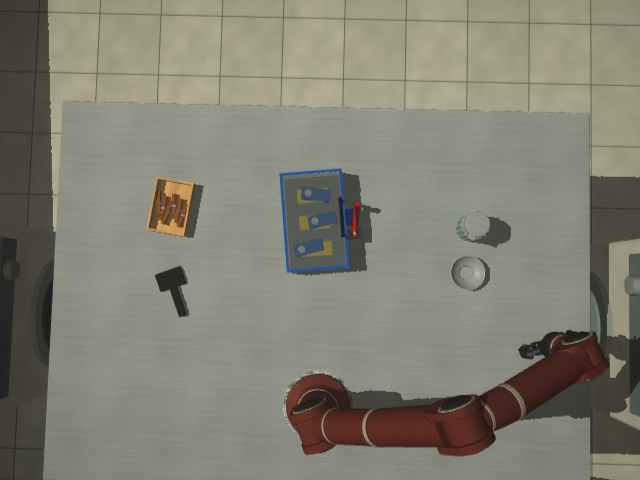

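View pics/scene0.png

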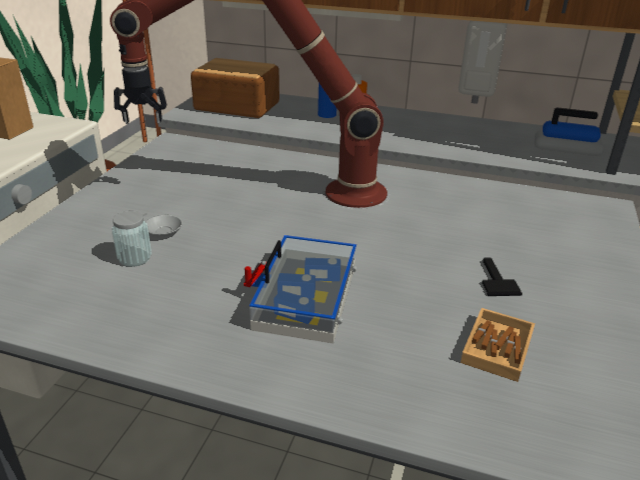

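The top view shows the case at about (315,221), with its x pointing up in the picture (world +x) and the hinge on the left (+y). The latch and knob are at (356,220), the jar at (473,225) and the dish at (469,272). Next I'll zoom in for corners.

Run:
```python
import cv2,numpy as np
a=cv2.imread('pics/top0.png')[160:285,265:390]; b=cv2.imread('pics/scene0.png')[225:350,235:365]
A=cv2.resize(a,(400,400),interpolation=cv2.INTER_CUBIC) # 3.2x
B=cv2.resize(b,(400,385),interpolation=cv2.INTER_CUBIC) #3.077x
B=cv2.copyMakeBorder(B,0,15,0,0,cv2.BORDER_CONSTANT)
cv2.imwrite('pics/crop.png',np.hstack([A,B]))
```

```text
(no output)
```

View pics/crop.png

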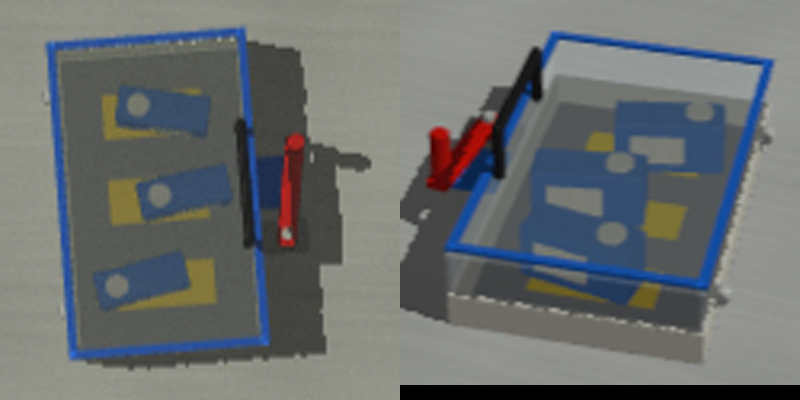

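```bash
cat > h.py <<'E'
import cv2,numpy as np
from scipy.optimize import least_squares
from cell import robot,cams,finder
def Rz(a):return np.array([[np.cos(a),-np.sin(a),0],[np.sin(a),np.cos(a),0],[0,0,1]])
def proj(P,c):return cv2.projectPoints(np.atleast_2d(np.float64(P)),c['rvec'],c['tvec'],c['mtx'],None)[0][:,0]
def ray(uv,c,z):
    R=cv2.Rodrigues(np.float64(c['rvec']))[0];o=-R.T@np.ravel(c['tvec']);d=R.T@np.linalg.inv(c['mtx'])@np.array([*uv,1.])
    return o+d*(z-o[2])/d[2]
def tool(s,p):  # world point -> tool frame mm
    return 1000*np.array(s['tool_rot']).T@(np.array(p)-s['tcp_pos'])
E
python3 - <<'E'
from h import *
t=cams.capture('top');s=cams.capture('scene')
C=np.array([[.153,.095],[.153,-.095],[-.153,-.095],[-.153,.095]])
T=np.array([(47,42),(244,28),(269,344),(71,360)])/3.2+(265,160)-.35
S=np.array([(310,288),(45,248),(153,32),(374,60)])/3.077+(235,225)-.35
def pts(p):return np.array([Rz(p[2])@[*c,.071]+[p[0],p[1],0] for c in C])
for sel in((1,0),(0,1),(1,1)):
    f=lambda p:np.r_[sel[0]*(proj(pts(p),t)-T).ravel(),sel[1]*(proj(pts(p),s)-S).ravel()]
    r=least_squares(f,[.65,0,0]);print(r.x,np.round(f(r.x),1))
p=r.x;g=lambda q,z:ray(q,t,z)
for n,q,z in(('knob',(297,140),.088),('pin',(288,236),.047),('h1',(240,127),.111),('h2',(248,243),.111)):
    w=g(np.array(q)/3.2+(265,160)-.35,z);print(n,w,Rz(p[2]).T@(w-[p[0],p[1],0]))
w=ray(np.array((40,132))/3.077+(235,225)-.35,s,.088);print('knob s',w)
for n in('glass_jar','key_dish'):
    d=finder.masks_of(n,'top')[0];print(n,d['bbox'],ray(d['bbox'][:2],t,.06))
W=lambda c:Rz(p[2])@c+[p[0],p[1],0]
print('handle',W([0,-.083,.111]),'hinge',W([0,.095,.029]))
E
```

```text
[0.57548011 0.02386094 0.10194326] [ 0.1  0.2 -0.  -0.2  0.1  0.1 -0.1 -0.1 -0.  -0.  -0.   0.  -0.   0.
 -0.   0. ]
[0.57452576 0.02613522 0.10432868] [-0.   0.  -0.   0.  -0.   0.  -0.   0.  -0.6 -0.1  0.7  0.2  0.1  0.1
 -0.2 -0. ]
[0.57492272 0.02531198 0.1037636 ] [-0.5  0.4 -0.6 -0.1 -0.3  0.2 -0.5  0.1 -1.1 -0.   0.2  0.2 -0.2  0.1
 -0.5  0. ]
knob [ 0.62734446 -0.107617    0.088     ] [ 0.03837133 -0.13764373  0.088     ]
pin [ 0.53878046 -0.10297458  0.047     ] [-0.04923547 -0.12385303  0.047     ]
h1 [ 0.63542068 -0.05265416  0.111     ] [ 0.05209703 -0.08381303  0.111     ]
h2 [ 0.52635244 -0.06265469  0.111     ] [-0.05742041 -0.08246275  0.111     ]
knob s [ 0.62529345 -0.1052257   0.088     ]
glass_jar [475.1, 225.4, 34.6, 27.9] [ 0.57155974 -0.47245941  0.06      ]
key_dish [468.2, 273.0, 36.7, 33.3] [ 0.4246607  -0.45268762  0.06      ]
handle [ 0.58351965 -0.05724159  0.111     ] hinge [0.56508286 0.11980102 0.029     ]
```

servo_tool:
  translation:
    - [0.097,-0.057,0]
    - [0.194,-0.114,0]
    - [0.29,-0.172,0]
    - [0.387,-0.229,0]
    - [0.484,-0.286,0]
  roll: [0.02,0.04,0.06,0.08,0.086]
  grip: [0,-0.3,-0.3,-0.3,-0.3]
  grip_force: 30

```text
time: 0.8
tcp_pos: [0.3776, -0.4256, 0.2564]
tool_rot: [[0.995, 0.104, 0.0], [0.104, -0.995, -0.0], [0.0, 0.0, -1.0]]
ft_force: [-0.3, -0.4, 0.2]
opening: 0.0299
finger_force: 0.0
```

servo_tool:
  translation:
    - [0.078,-0.081,0]
    - [0.156,-0.163,0]
    - [0.234,-0.244,0]
    - [0.312,-0.326,0]
    - [0.391,-0.407,0]
  roll: [0,0,0,0,0]
  grip: [-0.3,-0.3,-0.3,-0.3,-0.3]

```text
time: 1.3
tcp_pos: [0.516, -0.2472, 0.2565]
tool_rot: [[0.994, 0.105, 0.0], [0.105, -0.994, -0.0], [0.0, 0.0, -1.0]]
ft_force: [0.6, -0.4, 0.3]
opening: 0.0303
finger_force: 0.0
```

servo_tool:
  translation:
    - [0.078,-0.081,0]
    - [0.156,-0.163,0]
    - [0.234,-0.244,0]
    - [0.312,-0.326,0]
    - [0.312,-0.326,0]
  roll: [0,0,0,0,0]
  grip: [-0.3,-0.3,-0.3,-0.3,-0.3]

```text
time: 1.8
tcp_pos: [0.629, -0.0958, 0.2557]
tool_rot: [[0.993, 0.119, 0.003], [0.119, -0.993, 0.008], [0.004, -0.007, -1.0]]
ft_force: [-0.5, 0.4, -0.8]
opening: 0.0297
finger_force: 0.0
```

Run:
```python
from h import *
s=robot.get_state();w=cams.capture('wrist');print(s['time'],s['tcp_pos'],w['tool_from_camera'],w['mtx'])
cv2.imwrite('pics/w1.png',w['frame'])
```

```text
1.8 [ 0.62901758 -0.09577958  0.25569521] [[-5.85182869e-04 -9.46357741e-01 -3.23120232e-01  8.38762328e-02]
 [ 9.99999214e-01 -1.95361960e-04 -1.23885807e-03  3.43484956e-04]
 [ 1.10927752e-03 -3.23120703e-01  9.46357111e-01 -1.17122836e-01]
 [ 0.00000000e+00  0.00000000e+00  0.00000000e+00  1.00000000e+00]] [[355.87056877   0.         316.74445684]
 [  0.         355.87056877 240.22687227]
 [  0.           0.           1.        ]]
```

View pics/w1.png

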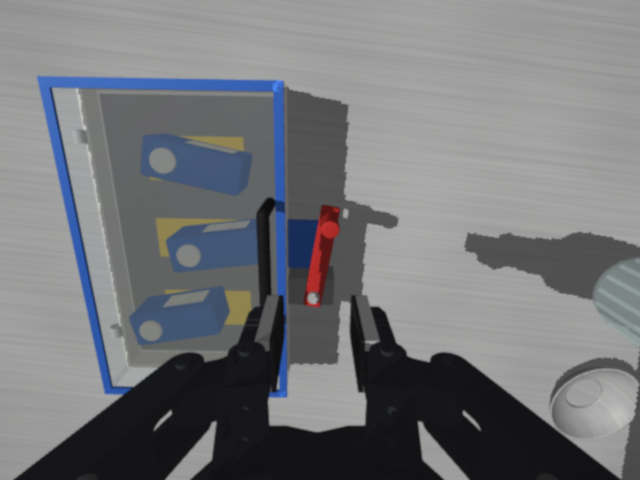

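The wrist view shows the knob top at (330,229), the pin at (313,298), and the lid's blue rim with corners at about (38,77), (285,82), (287,397) and (105,397). I'll let the arm settle and refine.

servo_tool:
  translation:
    - [0,0,0]
    - [0,0,0]
  roll: [0,0]
  grip: [-0.3,-0.3]

```text
time: 2.05
tcp_pos: [0.6246, -0.108, 0.2564]
tool_rot: [[0.995, 0.103, -0.001], [0.103, -0.995, -0.001], [-0.001, 0.001, -1.0]]
ft_force: [0.3, -0.9, 0.4]
opening: 0.0297
finger_force: 0.0
```

```bash
cat >> h.py <<'E'
def wcap():
    s=robot.get_state();w=cams.capture('wrist');T=np.eye(4);T[:3,:3]=s['tool_rot'];T[:3,3]=s['tcp_pos']
    M=np.linalg.inv(T@np.array(w['tool_from_camera']));w['rvec']=cv2.Rodrigues(M[:3,:3])[0];w['tvec']=M[:3,3];return s,w
E
python3 - <<'E'
from h import *
s,w=wcap();cv2.imwrite('pics/w2.png',w['frame']);print(s['tcp_pos'],s['tool_rot'])
P=np.array([.575,.0253,0]);R=Rz(.1037)
for c in([.153,.095,.071],[.153,-.095,.071],[-.047,-.122,.047]):print(proj(R@c+P,w))
h=cv2.cvtColor(w['frame'],cv2.COLOR_BGR2HSV);m=((h[...,0]<6)|(h[...,0]>174))&(h[...,1]>150)&(h[...,2]>60)
k=m&(h[...,2]>200);ys,xs=np.nonzero(m);print(xs.min(),xs.max(),ys.min(),ys.max());ys,xs=np.nonzero(k);print(len(xs),xs.mean(),ys.mean())
np.save('/tmp/w.npy',w['frame'])
b=(h[...,0]>105)&(h[...,0]<120)&(h[...,1]>200);ys,xs=np.nonzero(b)
for q in((-1,-1),(1,-1),(1,1),(-1,1)):
    i=np.argmax(q[0]*xs+q[1]*ys);print(q,xs[i],ys[i])
for q in proj(R@[.0,-.0,.0]+P,w):print(q)
E
```

```text
[ 0.62459372 -0.10800058  0.25637157] [[ 9.94723407e-01  1.02591310e-01 -6.06051232e-04]
 [ 1.02590445e-01 -9.94722808e-01 -1.31774731e-03]
 [-7.38042405e-04  1.24861903e-03 -9.99998948e-01]]
[[15.53487329 73.13491091]]
[[261.06722548  72.73374062]]
[[301.26954978 291.07895029]]
293 324 199 300
0 nan nan<stdin>:6: RuntimeWarning: Mean of empty slice.
  ret = ret.dtype.type(ret / rcount)
Traceback (most recent call last):
ValueError: attempt to get argmax of an empty sequence
```

Run:
```python
from h import *
s,w=wcap();h=cv2.cvtColor(w['frame'],cv2.COLOR_BGR2HSV);m=((h[...,0]<6)|(h[...,0]>174))&(h[...,1]>150)&(h[...,2]>60)
for v in range(198,250,4):
    x=np.nonzero(m[v])[0];print(v,x.min() if len(x) else 0,x.max() if len(x) else 0)
print(s['tcp_pos']);print(proj([.626,-.1065,.088],w),proj([.626,-.1065,.047],w))
b=(h[...,0]>105)&(h[...,0]<125)&(h[...,1]>200)
n,l,st,_=cv2.connectedComponentsWithStats(b.astype(np.uint8));i=1+np.argmax(st[1:,2]);ys,xs=np.nonzero(l==i);print(st[i])
for q in((-1,-1),(1,-1),(1,1),(-1,1)):
    i=np.argmax(q[0]*xs+q[1]*ys);print(q,xs[i],ys[i])
```

```text
198 0 0
202 308 324
206 307 324
210 306 323
214 305 322
218 304 322
222 304 323
226 303 321
230 303 319
234 302 319
238 301 318
242 301 317
246 300 316
[ 0.62459445 -0.10808706  0.25647888]
[[314.83879028 222.88937045]] [[315.05801344 210.8255462 ]]Traceback (most recent call last):
  File "<stdin>", line 7, in <module>
    return _wrapfunc(a, 'argmax', axis=axis, out=out, **kwds)
    return bound(*args, **kwds)
ValueError: attempt to get argmax of an empty sequence
```

servo_tool:
  translation:
    - [0,0,0.11]
    - [0,0,0.22]
    - [0,0,0.32]
    - [0,0,0.4]
    - [0,0,0.445]
  roll: [0,0,0,0,0]
  grip: [-0.3,-0.3,-0.3,-0.3,-0.3]

```text
time: 2.65
tcp_pos: [0.6245, -0.1101, 0.0772]
tool_rot: [[0.995, 0.102, -0.001], [0.102, -0.995, -0.004], [-0.002, 0.004, -1.0]]
ft_force: [-1.6, -9.3, 17.1]
opening: 0.0298
finger_force: 0.0
```

servo_tool:
  translation:
    - [0,0,0]
    - [0,0,0]
    - [0,0,0]
    - [0,0,0]
    - [0,0,0]
  roll: [0,0,0,0,0]
  grip: [-0.3,-1,-1,-1,-1]

```text
time: 3.15
tcp_pos: [0.625, -0.1063, 0.0784]
tool_rot: [[0.994, 0.106, -0.001], [0.106, -0.994, -0.001], [-0.001, 0.001, -1.0]]
ft_force: [-1.0, -1.5, -2.6]
opening: 0.0152
finger_force: 29.9
```

servo_tool:
  translation:
    - [-0.0065,0.027,0]
    - [-0.014,0.047,0]
    - [-0.026,0.071,0]
    - [-0.0405,0.093,0]
    - [-0.058,0.113,0]
  roll: [0,0,0,0,0]
  grip: [-1,-1,-1,-1,-1]

```text
time: 3.65
tcp_pos: [0.6078, -0.1537, 0.0787]
tool_rot: [[0.994, 0.105, 0.003], [0.105, -0.995, 0.001], [0.003, -0.001, -1.0]]
ft_force: [1.2, 1.4, -1.3]
opening: 0.0153
finger_force: 30.2
```

servo_tool:
  translation:
    - [-0.0195,0.018,0]
    - [-0.041,0.032,0]
    - [-0.065,0.045,0]
    - [-0.09,0.0545,0]
    - [-0.116,0.0605,0]
  roll: [0,0,0,0,0]
  grip: [-1,-1,-1,-1,-1]

```text
time: 4.15
tcp_pos: [0.5628, -0.1826, 0.0786]
tool_rot: [[0.994, 0.106, 0.001], [0.106, -0.994, -0.0], [0.001, 0.0, -1.0]]
ft_force: [2.1, 2.4, -0.4]
opening: 0.0152
finger_force: 30.2
```

servo_tool:
  translation:
    - [-0.015,0.002,0]
    - [-0.03,0.003,0]
    - [-0.03,0.003,0]
    - [-0.03,0.003,0]
  roll: [0,0,0,0]
  grip: [-1,-1,-1,-1]

```text
time: 4.55
tcp_pos: [0.5513, -0.1853, 0.0785]
tool_rot: [[0.994, 0.106, -0.001], [0.106, -0.994, -0.001], [-0.001, 0.001, -1.0]]
ft_force: [0.3, 1.7, 2.4]
opening: 0.0154
finger_force: 30.4
```

servo_tool:
  translation:
    - [0,0,0]
    - [0,0,0]
    - [0,0,-0.08]
    - [0,0,-0.17]
    - [0,0,-0.255]
  roll: [0,0,0,0,0]
  grip: [-0.1,-0.1,-0.1,-0.1,-0.1]

```text
time: 5.05
tcp_pos: [0.551, -0.1853, 0.181]
tool_rot: [[0.994, 0.105, -0.002], [0.105, -0.994, -0.001], [-0.002, 0.0, -1.0]]
ft_force: [0.7, -0.0, 0.7]
opening: 0.0385
finger_force: 0.0
```

servo_tool:
  translation:
    - [0.038,-0.105,0]
    - [0.076,-0.21,0]
    - [0.114,-0.31,0]
    - [0.114,-0.31,0]
    - [0.114,-0.31,0]
  roll: [0,0,0,0,0]
  grip: [-0.1,-0.1,-0.1,-0.1,-0.1]

```text
time: 5.55
tcp_pos: [0.5837, -0.0556, 0.1799]
tool_rot: [[0.994, 0.109, -0.001], [0.109, -0.994, -0.001], [-0.001, 0.0, -1.0]]
ft_force: [0.7, -1.5, -0.0]
opening: 0.0383
finger_force: 0.0
```

Run:
```python
from h import *
s,w=wcap();print(s['tcp_pos'],tool(s,[.5835,-.0572,.117]))
R=Rz(.1037)
for sx in(-.055,.055):print(proj(R@[sx,-.083,.111]+[.575,.0253,0],w))
print(proj(R@[.153,-.095,.071]+[.575,.0253,0],w))
c=cams.capture('scene');f=cv2.resize(c['frame'][100:350,200:400],(480,600))
cv2.imwrite('pics/w3.png',np.hstack([cv2.resize(w['frame'],(480,360)),np.zeros((360,0,3),np.uint8)]))
v=np.zeros((600,800,3),np.uint8);v[:360,:480]=cv2.resize(w['frame'],(480,360));v[:400,480:]=cv2.resize(f,(320,400));cv2.imwrite('pics/v3.png',v[:400])
```

```text
[ 0.58371078 -0.05557274  0.17988779] [-0.2976161   1.56585166 62.88899937]
[[318.81401202 355.32095014]]
[[320.22309202 177.7213329 ]]
[[343.34387853 -16.67460005]]
```

View pics/v3.png

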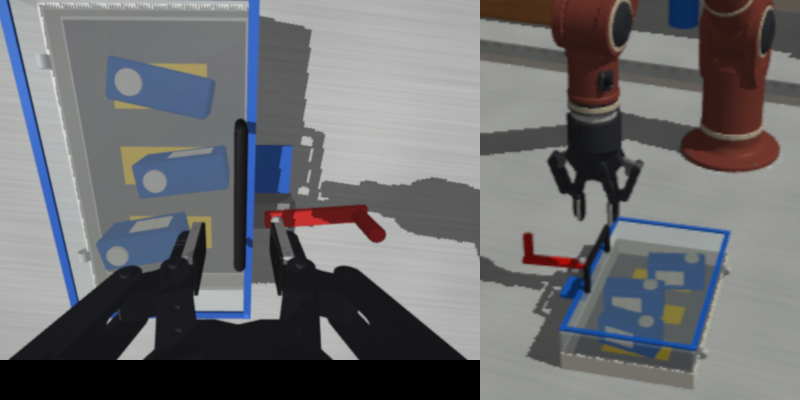

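servo_tool:
  translation:
    - [0,0.004,0.06]
    - [0,0.004,0.12]
    - [0,0.004,0.157]
    - [0,0.004,0.157]
    - [0,0.004,0.157]
  roll: [0,0,0,0,0]
  grip: [-0.1,-0.1,-0.1,-0.5,-1]

```text
time: 6.15
tcp_pos: [0.5831, -0.0581, 0.1172]
tool_rot: [[0.995, 0.103, -0.003], [0.103, -0.995, 0.002], [-0.002, -0.003, -1.0]]
ft_force: [-0.1, 11.2, -7.3]
opening: 0.0102
finger_force: 4.7
```

servo_tool:
  translation:
    - [0,0,0]
    - [0,0,0]
    - [0,0,0]
    - [0,0,0]
  roll: [0,0,0,0]
  grip: [-1,-1,-1,-1]
  grip_force: 40

```text
time: 6.55
tcp_pos: [0.5831, -0.0576, 0.1173]
tool_rot: [[0.994, 0.106, -0.002], [0.106, -0.994, 0.001], [-0.002, -0.001, -1.0]]
ft_force: [-3.0, 3.1, -4.5]
opening: 0.0086
finger_force: 38.9
```

Run:
```python
import numpy as np
p=lambda t:np.array([.178*0-.196*np.sin(0)*0+0.196*np.cos(.4316+t)-.196*np.cos(.4316),-.196*(np.sin(.4316+t)-np.sin(.4316))])/.4
for k in range(4):
    b=p(.4*k);print([[0]+list(np.round(p(.4*k+.08*(i+1))-b,3)) for i in range(5)])
```

```text
[[0, np.float64(-0.018), np.float64(-0.035)], [0, np.float64(-0.038), np.float64(-0.068)], [0, np.float64(-0.061), np.float64(-0.1)], [0, np.float64(-0.087), np.float64(-0.13)], [0, np.float64(-0.115), np.float64(-0.157)]]
[[0, np.float64(-0.03), np.float64(-0.025)], [0, np.float64(-0.062), np.float64(-0.048)], [0, np.float64(-0.096), np.float64(-0.068)], [0, np.float64(-0.131), np.float64(-0.085)], [0, np.float64(-0.167), np.float64(-0.1)]]
[[0, np.float64(-0.037), np.float64(-0.012)], [0, np.float64(-0.076), np.float64(-0.02)], [0, np.float64(-0.115), np.float64(-0.026)], [0, np.float64(-0.154), np.float64(-0.028)], [0, np.float64(-0.193), np.float64(-0.027)]]
[[0, np.float64(-0.039), np.float64(0.004)], [0, np.float64(-0.078), np.float64(0.011)], [0, np.float64(-0.115), np.float64(0.021)], [0, np.float64(-0.152), np.float64(0.034)], [0, np.float64(-0.188), np.float64(0.05)]]
```

servo_tool:
  translation:
    - [0,-0.018,-0.035]
    - [0,-0.038,-0.068]
    - [0,-0.061,-0.1]
    - [0,-0.087,-0.13]
    - [0,-0.115,-0.157]
  roll: [0,0,0,0,0]
  grip: [-1,-1,-1,-1,-1]

```text
time: 7.05
tcp_pos: [0.5786, -0.0131, 0.1818]
tool_rot: [[0.995, 0.105, -0.0], [0.105, -0.995, -0.002], [-0.001, 0.002, -1.0]]
ft_force: [-2.9, -1.3, -5.9]
opening: 0.0082
finger_force: 38.7
```

servo_tool:
  translation:
    - [0,-0.03,-0.025]
    - [0,-0.062,-0.048]
    - [0,-0.096,-0.068]
    - [0,-0.131,-0.085]
    - [0,-0.167,-0.1]
  roll: [0,0,0,0,0]
  grip: [-1,-1,-1,-1,-1]

```text
time: 7.55
tcp_pos: [0.5723, 0.0492, 0.2235]
tool_rot: [[0.995, 0.101, 0.002], [0.101, -0.995, -0.008], [0.001, 0.008, -1.0]]
ft_force: [-6.8, -8.8, 6.6]
opening: 0.0086
finger_force: 39.0
```

servo_tool:
  translation:
    - [0,-0.037,-0.012]
    - [0,-0.076,-0.02]
    - [0,-0.115,-0.026]
    - [0,-0.154,-0.028]
    - [0,-0.193,-0.027]
  roll: [0,0,0,0,0]
  grip: [-1,-1,-1,-1,-1]

```text
time: 8.05
tcp_pos: [0.5643, 0.1292, 0.2364]
tool_rot: [[0.995, 0.103, 0.004], [0.103, -0.995, -0.003], [0.003, 0.003, -1.0]]
ft_force: [-9.5, -5.0, 14.0]
opening: 0.0085
finger_force: 41.9
```

servo_tool:
  translation:
    - [0,-0.039,0.004]
    - [0,-0.078,0.011]
    - [0,-0.115,0.021]
    - [0,-0.146,0.032]
    - [0,-0.146,0.032]
  roll: [0,0,0,0,0]
  grip: [-1,-1,-1,-1,-1]

```text
time: 8.55
tcp_pos: [0.5576, 0.1942, 0.222]
tool_rot: [[0.994, 0.11, 0.004], [0.11, -0.994, 0.006], [0.004, -0.006, -1.0]]
ft_force: [-6.2, 2.9, 5.2]
opening: 0.0085
finger_force: 42.5
```

servo_tool:
  translation:
    - [0,0,0]
    - [0,0,0]
    - [0,0,0]
  roll: [0,0,0]
  grip: [-1,-1,-1]

```text
time: 8.85
tcp_pos: [0.5576, 0.1939, 0.2222]
tool_rot: [[0.994, 0.109, 0.003], [0.109, -0.994, 0.007], [0.004, -0.007, -1.0]]
ft_force: [-6.9, 3.6, 5.6]
opening: 0.0081
finger_force: 42.5
```

Run:
```python
from h import *
c=cams.capture('scene');cv2.imwrite('pics/s4.png',c['frame'][60:380,150:470]);s=robot.get_state()
q=Rz(.1037).T@(np.array(s['tcp_pos'])-[.575,.0253,.006]);print(q,np.degrees(np.arctan2(q[2]-.029,.095-q[1]))-24.7)
```

```text
[1.46787150e-04 1.69428587e-01 2.16138958e-01] 86.98862085277486
```

View pics/s4.png

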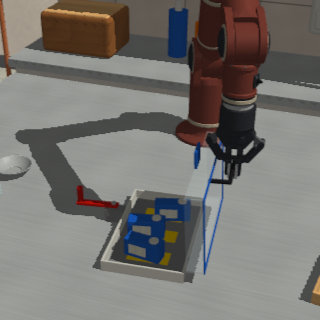

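The picture shows the lid standing upright, the latch pointing out and the cartridges exposed. Now I'll release, rise and check joint 7's range.

servo_tool:
  translation:
    - [0,0,0]
    - [0,0,0]
    - [0,0,0]
    - [0,0,-0.06]
    - [0,0,-0.15]
  roll: [0,0,0,0,0]
  grip: [-0.4,-0.4,-0.4,-0.4,-0.4]

```text
time: 9.4
tcp_pos: [0.5574, 0.1882, 0.2773]
tool_rot: [[0.995, 0.105, -0.004], [0.105, -0.995, -0.002], [-0.004, 0.001, -1.0]]
ft_force: [1.3, -0.2, 0.5]
opening: 0.0255
finger_force: 0.0
```

servo_tool:
  translation:
    - [0,0,-0.08]
    - [0,0,-0.12]
    - [0,0,-0.12]
  roll: [0,0,0]
  grip: [-0.4,-0.4,-0.4]

```text
time: 9.7
tcp_pos: [0.5599, 0.1891, 0.3298]
tool_rot: [[0.994, 0.104, 0.008], [0.104, -0.995, 0.003], [0.008, -0.002, -1.0]]
ft_force: [-0.0, 0.1, 0.2]
opening: 0.0257
finger_force: 0.0
```

Run:
```python
from h import *
s=robot.get_state();print(s['tcp_pos'],s['qpos'],s['opening'])
```

```text
[0.55993237 0.18905192 0.32977776] [-2.08715262e+01  2.61820708e+01  1.39714424e-01  8.56894671e+01
 -4.85365617e-02  6.76462610e+01 -1.04731103e+02] 0.02570453957925905
```

servo_tool:
  translation:
    - [0,0.1,0]
    - [0,0.2,0]
    - [0,0.31,0]
    - [0,0.31,0.09]
    - [0,0.31,0.185]
  roll: [0,0,0,0,0]
  grip: [-1,-1,-1,-1,-1]

```text
time: 10.2
tcp_pos: [0.5719, 0.0628, 0.2517]
tool_rot: [[0.995, 0.1, 0.003], [0.1, -0.995, -0.001], [0.003, 0.001, -1.0]]
ft_force: [0.6, 0.2, -0.3]
opening: 0.0005
finger_force: 0.0
```

servo_tool:
  translation:
    - [0,0,0]
    - [0,-0.04,0]
    - [0,-0.08,0]
    - [0,-0.12,0]
    - [0,-0.15,0]
  roll: [0,0,0,0,0]
  grip: [-1,-1,-1,-1,-1]

```text
time: 10.7
tcp_pos: [0.5653, 0.1278, 0.2538]
tool_rot: [[0.994, 0.108, 0.004], [0.108, -0.994, 0.001], [0.004, -0.0, -1.0]]
ft_force: [1.1, -2.7, -1.4]
opening: 0.0001
finger_force: 1.0
```

servo_tool:
  translation:
    - [0,-0.03,0]
    - [0,-0.06,0]
    - [0,-0.06,0]
  roll: [0,0,0]
  grip: [-1,-1,-1]

```text
time: 11.0
tcp_pos: [0.5614, 0.1522, 0.2524]
tool_rot: [[0.994, 0.109, -0.001], [0.109, -0.994, 0.002], [-0.0, -0.002, -1.0]]
ft_force: [-0.7, 0.7, 0.8]
opening: -0.0
finger_force: 0.0
```

servo_tool:
  translation:
    - [0,0.1,0]
    - [0,0.2,-0.05]
    - [0,0.3,-0.1]
    - [0,0.32,-0.12]
    - [0,0.32,-0.12]
  roll: [-0.045,-0.09,-0.135,-0.18,-0.225]
  grip: [-1,-1,-1,-1,-1]

```text
time: 11.5
tcp_pos: [0.5766, 0.0185, 0.3022]
tool_rot: [[0.688, 0.726, 0.004], [0.726, -0.688, -0.0], [0.002, 0.003, -1.0]]
ft_force: [0.4, 0.8, 0.1]
opening: -0.0002
finger_force: 0.0
```

servo_tool:
  translation:
    - [0,0,0]
    - [0,0,0]
    - [0,0,0]
    - [0,0,0]
    - [0,0,0]
  roll: [-0.045,-0.09,-0.135,-0.18,-0.225]
  grip: [-1,-1,-1,-1,-1]

```text
time: 12.0
tcp_pos: [0.5754, 0.0221, 0.3005]
tool_rot: [[0.046, 0.999, -0.0], [0.999, -0.046, 0.001], [0.001, -0.0, -1.0]]
ft_force: [-1.0, 0.1, 0.0]
opening: -0.0004
finger_force: 0.0
```

servo_tool:
  translation:
    - [0,0,0]
    - [0,0,0]
    - [0,0,0]
    - [0,0,0]
    - [0,0,0]
  roll: [-0.045,-0.05,-0.05,-0.05,-0.05]
  grip: [-1,-1,-1,-1,-1]

```text
time: 12.5
tcp_pos: [0.5756, 0.0219, 0.3004]
tool_rot: [[-0.104, 0.995, -0.0], [0.995, 0.104, 0.0], [0.0, 0.0, -1.0]]
ft_force: [-0.0, -0.4, 0.5]
opening: -0.0003
finger_force: 0.0
```

Run:
```python
from h import *
s,w=wcap();print(s['time'],s['tcp_pos'],s['qpos'])
np.savez('w5.npz',**{k:w[k] for k in('frame','rvec','tvec','mtx')})
f=w['frame'].copy()
cv2.imwrite('pics/w5.png',f)
```

```text
12.5 [0.57559866 0.02189564 0.3003909 ] [  9.40303282  27.5419779  -21.56009653  90.08242205  10.85186718
  64.44774696  -8.64127549]
```

View pics/w5.png

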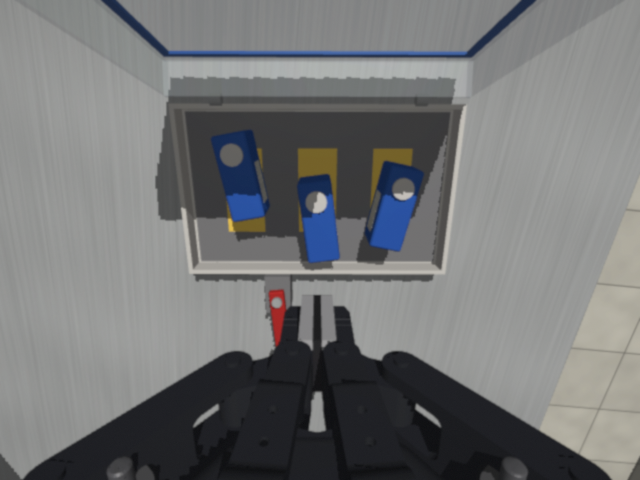

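The wrist view shows the tray's outer rim corners at about (172,107), (466,103), (443,273) and (190,274). The cartridges are at (240,175), (320,220) and (395,205), and the yellow pad tops are near row 149. Next I'll fit the poses.

```bash
cat >> h.py <<'E'
from scipy.optimize import minimize
CASE=np.array([.575,.0253,.1037])
def c2w(c,case=None):
    k=CASE if case is None else case
    return np.atleast_2d(c)@Rz(k[2]).T+[k[0],k[1],0]
def fit(m,w,p0,case=None):
    B=np.array([[a*.018,b*.045,z] for a in(-1,1) for b in(-1,1) for z in(.005,.053)])
    S=4
    M=cv2.resize(m.astype(np.uint8),None,fx=S,fy=S,interpolation=cv2.INTER_NEAREST)
    def f(p):
        q=proj(c2w(B@Rz(p[2]).T+[p[0],p[1],0],case),w)
        im=np.zeros_like(M);cv2.fillConvexPoly(im,cv2.convexHull(np.int32(np.round((q+.5)*S))),1)
        return 1-(im&M).sum()/(im|M).sum()
    best=None
    for a in(-.2,0,.2):
        r=minimize(f,[p0[0],p0[1],a],method='Nelder-Mead',options=dict(initial_simplex=np.array([[p0[0],p0[1],a]])+np.array([[0,0,0],[.01,0,0],[0,.01,0],[0,0,.15]]),xatol=1e-4,fatol=1e-4))
        if best is None or r.fun<best.fun:best=r
    return best.x,best.fun
def cartmasks():
    out=[]
    for d in finder.masks_of('refill_a','wrist'):
        if d['score']>.3 and d['mask'].sum()>800: out.append((d['score'],d['mask']))
    return out
E
python3 - <<'E'
from h import *
s,w=wcap()
C=np.array([[-.153,.095,.028],[.153,.095,.028],[.153,-.095,.028],[-.153,-.095,.028]])
print(np.round(proj(c2w(C),w),1).tolist())
O=np.array([(171,107),(466,103),(443,273.5),(190,274.5)])
r=least_squares(lambda k:(proj(c2w(C,k),w)-O).ravel(),CASE);print(r.x,np.round(r.fun,1))
h=cv2.cvtColor(w['frame'],cv2.COLOR_BGR2HSV);y=(h[...,0]>15)&(h[...,0]<35)&(h[...,1]>120)
for x in(-.085,0,.085):
    P=proj(c2w([[x-.022,.049,.005],[x+.022,.049,.005],[x+.022,-.049,.005],[x-.022,-.049,.005]]),w);print('pad',np.round(P,1).tolist())
    Y,X=np.nonzero(y);k=abs(X-P[:,0].mean())<35;print(X[k].min(),X[k].max(),Y[k].min(),Y[k].max())
for sc,m in cartmasks():
    Y,X=np.nonzero(m);p0=Rz(CASE[2]).T@(ray((X.mean(),Y.mean()),w,.04)-[CASE[0],CASE[1],0])
    print(sc,m.sum(),fit(m,w,p0),tool(s,c2w([*fit(m,w,p0)[0][:2],.046])[0]))
E
```

```text
[[166.5, 103.2], [465.8, 103.3], [444.3, 273.7], [188.0, 273.5]]
[0.57671114 0.0239668  0.1085317 ] [-3.2 -1.5  0.8  1.1  2.9  0.8 -0.1  0.7]
pad [[221.1, 147.8], [260.2, 147.9], [264.2, 231.1], [228.0, 231.0]]
227 264 148 231
pad [[296.6, 147.9], [335.7, 147.9], [334.3, 231.1], [298.0, 231.1]]
298 336 149 231
pad [[372.2, 147.9], [411.3, 148.0], [404.3, 231.2], [368.1, 231.1]]
371 411 149 202
0.79 3534 (array([-0.07969892,  0.02260334,  0.1544265 ]), np.float64(0.07585169685477011)) [ 26.1236815  -79.90358926 254.39604363]
0.68 2893 (array([ 0.00242264, -0.02567881,  0.12609381]), np.float64(0.044343966482764396)) [-22.25427528   2.16156603 254.39479344]
0.67 3493 (array([ 0.08336918, -0.0111668 , -0.21259515]), np.float64(0.05631543397500849)) [ -7.8367341   83.12499139 254.39611118]
```

servo_tool:
  translation:
    - [0.033,-0.1,0]
    - [0.065,-0.2,0]
    - [0.065,-0.2,0.1]
    - [0.065,-0.2,0.2]
    - [0.065,-0.2,0.3]
  roll: [-0.04,-0.049,-0.049,-0.049,-0.049]
  grip: [0.17,0.17,0.17,0.17,0.17]
  grip_force: 20

```text
time: 13.15
tcp_pos: [0.4936, 0.0391, 0.18]
tool_rot: [[-0.256, 0.967, 0.003], [0.967, 0.256, 0.0], [-0.001, 0.003, -1.0]]
ft_force: [0.2, -0.2, -0.0]
opening: 0.0499
finger_force: 0.0
```

servo_tool:
  translation:
    - [0,0,0.0]
    - [0,0,0.0]
    - [0,0,0.0]
  roll: [0,0,0]
  grip: [0.17,0.17,0.17]

```text
time: 13.45
tcp_pos: [0.495, 0.0397, 0.1824]
tool_rot: [[-0.257, 0.966, 0.004], [0.966, 0.257, 0.001], [-0.0, 0.004, -1.0]]
ft_force: [-0.1, -0.1, 0.5]
opening: 0.0499
finger_force: 0.0
```

Run:
```python
from h import *
s,w=wcap();print(s['tcp_pos'],s['opening'],tool(s,c2w([-.0797,.0226,.042])[0]))
for sc,m in cartmasks():
    Y,X=np.nonzero(m);p0=Rz(CASE[2]).T@(ray((X.mean(),Y.mean()),w,.04)-[CASE[0],CASE[1],0])
    x,f=fit(m,w,p0);print(sc,m.sum(),x,f,tool(s,c2w([*x[:2],.042])[0]))
```

```text
[0.49497761 0.03969041 0.18236184] 0.049886931302380026 [  0.31002486  -2.18239512 140.35362075]
0.7 6132 [-0.08021912  0.02222798  0.18197038] 0.03599137077940073 [ 2.31085902e-02 -2.75297487e+00  1.40351281e+02]
0.59 7902 [ 0.0823185  -0.01115339 -0.18781206] 0.08082717701122677 [-58.18685114 152.63014471 141.04559546]
```

servo_tool:
  translation:
    - [0,-0.006,0.1]
    - [0,-0.006,0.2]
    - [0,-0.006,0.29]
    - [0,-0.006,0.34]
    - [0,-0.006,0.35]
  roll: [-0.006,-0.006,-0.006,-0.006,-0.006]
  grip: [0.17,0.17,0.17,0.17,0.17]

```text
time: 14.05
tcp_pos: [0.4908, 0.0385, 0.0394]
tool_rot: [[-0.275, 0.961, -0.002], [0.961, 0.275, -0.0], [0.0, -0.002, -1.0]]
ft_force: [0.2, 0.1, 0.1]
opening: 0.0501
finger_force: 0.0
```

servo_tool:
  translation:
    - [0,0,0]
    - [0,0,0]
    - [0,0,0]
    - [0,0,0]
    - [0,0,0]
  roll: [0,0,0,0,0]
  grip: [0.17,-0.1,-0.3,-0.3,-0.3]

```text
time: 14.55
tcp_pos: [0.4926, 0.0388, 0.042]
tool_rot: [[-0.275, 0.961, 0.004], [0.962, 0.275, 0.001], [-0.001, 0.004, -1.0]]
ft_force: [-0.1, -0.7, 7.4]
opening: 0.0358
finger_force: 24.8
```

Run:
```python
from h import *
s=robot.get_state();R=np.array(s['tool_rot']);c=Rz(CASE[2]).T@(np.array(s['tcp_pos'])-[CASE[0],CASE[1],0])
print('tcp in case',c,'yaw of tool y in case',np.arctan2(R[1,1],R[0,1])-CASE[2])
```

```text
tcp in case [-0.08060192  0.02200598  0.04199005] yaw of tool y in case 0.1746745433699634
```

servo_tool:
  translation:
    - [-0.013,-0.005,0]
    - [-0.026,-0.01,0]
    - [-0.039,-0.015,0]
    - [-0.052,-0.0205,0]
    - [-0.052,-0.0205,0]
  roll: [0.014,0.028,0.042,0.0556,0.0556]
  grip: [-0.3,-0.3,-0.3,-0.3,-0.3]

```text
time: 15.05
tcp_pos: [0.4913, 0.018, 0.0421]
tool_rot: [[-0.104, 0.995, 0.007], [0.995, 0.104, 0.003], [0.002, 0.007, -1.0]]
ft_force: [1.3, 2.9, 5.1]
opening: 0.0358
finger_force: 24.5
```

servo_tool:
  translation:
    - [0,0,0]
    - [0,0,0]
    - [0,0,0]
  roll: [0,0,0]
  grip: [-0.3,-0.3,-0.3]

```text
time: 15.35
tcp_pos: [0.4913, 0.018, 0.042]
tool_rot: [[-0.105, 0.994, 0.006], [0.995, 0.105, 0.003], [0.002, 0.007, -1.0]]
ft_force: [1.6, 1.3, 6.0]
opening: 0.0357
finger_force: 24.5
```

```bash
cat > st.py <<'E'
from h import *
s=robot.get_state();R=np.array(s['tool_rot']);c=Rz(CASE[2]).T@(np.array(s['tcp_pos'])-[CASE[0],CASE[1],0])
print('tcp in case',c,'yaw',np.arctan2(R[1,1],R[0,1])-CASE[2],s['ft_force'])
E
python3 st.py
```

```text
tcp in case [-0.08395768  0.001433    0.04203866] yaw 0.0010825349960710273 [1.64975473 1.28953872 5.97165224]
```

servo_tool:
  translation:
    - [-0.004,-0.0025,0]
    - [-0.004,-0.0025,0]
    - [-0.004,-0.0025,0]
    - [-0.004,-0.0025,0]
    - [-0.004,-0.0025,0]
  roll: [0,0,0,0,0]
  grip: [-0.3,-0.3,0.17,0.17,0.17]

```text
time: 15.85
tcp_pos: [0.4875, 0.014, 0.0403]
tool_rot: [[-0.103, 0.995, -0.001], [0.995, 0.103, -0.001], [-0.001, -0.001, -1.0]]
ft_force: [0.1, 0.0, -0.5]
opening: 0.0503
finger_force: 0.0
```

servo_tool:
  translation:
    - [0,0,-0.1]
    - [0,0,-0.22]
    - [0,0,-0.345]
    - [-0.03,0.11,-0.345]
    - [-0.064,0.2175,-0.345]
  roll: [0,0,0,0,-0.04]
  grip: [0.17,0.17,0.17,0.17,0.17]

```text
time: 16.35
tcp_pos: [0.5784, -0.0018, 0.1815]
tool_rot: [[-0.231, 0.973, 0.005], [0.973, 0.231, -0.001], [-0.002, 0.004, -1.0]]
ft_force: [1.0, 1.1, 0.3]
opening: 0.0499
finger_force: 0.0
```

servo_tool:
  translation:
    - [0,0,0]
    - [0,0,0]
    - [0,0,0]
  roll: [0,0,0]
  grip: [0.17,0.17,0.17]

```text
time: 16.65
tcp_pos: [0.5755, -0.0016, 0.1775]
tool_rot: [[-0.228, 0.974, -0.003], [0.974, 0.228, 0.0], [0.001, -0.003, -1.0]]
ft_force: [-0.2, 0.0, 0.2]
opening: 0.0495
finger_force: 0.0
```

```bash
cat > car.py <<'E'
from h import *
s,w=wcap();print(s['tcp_pos'],s['opening'])
R=np.array(s['tool_rot']);print('tool yaw',np.arctan2(R[1,1],R[0,1])-CASE[2])
for sc,m in cartmasks():
    Y,X=np.nonzero(m);p0=Rz(CASE[2]).T@(ray((X.mean(),Y.mean()),w,.04)-[CASE[0],CASE[1],0])
    x,f=fit(m,w,p0);print(sc,m.sum(),np.round(x,4),round(f,3),tool(s,c2w([*x[:2],.042])[0]))
E
python3 car.py
```

```text
[ 0.5754715  -0.00160937  0.17752449] 0.04949550899165384
tool yaw 0.12581879074965374
0.97 8191 [-0.0835  0.0011 -0.0003] 0.053 [ 37.82588564 -76.62798204 135.79673641]
0.86 7998 [ 0.0832 -0.0109 -0.193 ] 0.062 [  4.91277487  87.22877861 135.25385452]
0.56 6033 [ 0.0025 -0.0264  0.1204] 0.067 [ -0.28231004   5.28188391 135.50832131]
```

servo_tool:
  translation:
    - [0,0.0125,0.1]
    - [0,0.0125,0.2]
    - [0,0.0125,0.29]
    - [0,0.0125,0.33]
    - [0,0.0125,0.339]
  roll: [0,0,0,0,0]
  grip: [0.17,0.17,0.17,0.17,0.17]

```text
time: 17.25
tcp_pos: [0.5796, -0.0004, 0.0406]
tool_rot: [[-0.228, 0.974, -0.006], [0.974, 0.228, -0.0], [0.001, -0.005, -1.0]]
ft_force: [-0.9, -0.2, 0.4]
opening: 0.0498
finger_force: 0.0
```

servo_tool:
  translation:
    - [0,0,0]
    - [0,0,0]
    - [0,0,0]
    - [0,0,0]
    - [0,0,0]
  roll: [0,0,0,0,0]
  grip: [0.17,-0.1,-0.3,-0.3,-0.3]

```text
time: 17.75
tcp_pos: [0.5826, -0.0006, 0.0442]
tool_rot: [[-0.227, 0.974, 0.002], [0.974, 0.227, -0.0], [-0.0, 0.002, -1.0]]
ft_force: [-1.6, 0.5, 6.9]
opening: 0.0353
finger_force: 21.7
```

```bash
python3 st.py
```

```text
tcp in case [ 0.00490105 -0.02654595  0.0441781 ] yaw 0.12574719099540455 [-1.58062788  0.50855294  6.87038649]
```

servo_tool:
  translation:
    - [0.017,-0.001,0]
    - [0.034,-0.002,0]
    - [0.051,-0.003,0]
    - [0.067,-0.004,0]
    - [0.067,-0.004,0]
  roll: [0.01,0.02,0.03,0.04,0.04]
  grip: [-0.3,-0.3,-0.3,-0.3,-0.3]

```text
time: 18.25
tcp_pos: [0.576, 0.0243, 0.0442]
tool_rot: [[-0.103, 0.995, 0.004], [0.995, 0.103, -0.001], [-0.002, 0.004, -1.0]]
ft_force: [0.2, -1.2, 6.3]
opening: 0.0358
finger_force: 21.7
```

servo_tool:
  translation:
    - [0,0,0]
    - [0,0,0]
    - [0,0,0]
  roll: [0,0,0]
  grip: [-0.3,-0.3,-0.3]

```text
time: 18.55
tcp_pos: [0.5761, 0.0243, 0.0442]
tool_rot: [[-0.103, 0.995, 0.004], [0.995, 0.103, -0.0], [-0.001, 0.004, -1.0]]
ft_force: [-0.9, -2.0, 6.1]
opening: 0.0359
finger_force: 21.7
```

```bash
python3 st.py
```

```text
tcp in case [ 0.00094468 -0.00111442  0.04419828] yaw -0.00046745606540374296 [-0.90627883 -2.00081963  6.12337314]
```

servo_tool:
  translation:
    - [0,0,0]
    - [0,0,0]
    - [0,0,0]
    - [0,0,-0.1]
    - [0,0,-0.22]
  roll: [0,0,0,0,0]
  grip: [0.17,0.17,0.17,0.17,0.17]

```text
time: 19.05
tcp_pos: [0.5725, 0.0251, 0.1293]
tool_rot: [[-0.104, 0.995, -0.007], [0.995, 0.104, 0.0], [0.001, -0.007, -1.0]]
ft_force: [2.0, 0.1, -0.3]
opening: 0.05
finger_force: 0.0
```

servo_tool:
  translation:
    - [0,0,-0.12]
    - [-0.01,0.1,-0.12]
    - [-0.025,0.206,-0.12]
    - [-0.025,0.206,-0.12]
    - [-0.025,0.206,-0.12]
  roll: [0,0.03,0.06,0.06,0.06]
  grip: [0.17,0.17,0.17,0.17,0.17]

```text
time: 19.55
tcp_pos: [0.657, 0.0238, 0.1776]
tool_rot: [[0.084, 0.996, -0.002], [0.996, -0.084, 0.0], [0.0, -0.002, -1.0]]
ft_force: [-0.6, -0.8, 0.2]
opening: 0.05
finger_force: 0.0
```

```bash
python3 car.py
```

```text
[0.65698115 0.0238109  0.17755967] 0.04999297676143331
tool yaw -0.18765872378590598
0.98 6215 [ 0.084  -0.0115 -0.2091] 0.039 [ -0.98314421   3.18203256 135.55289132]
0.94 7631 [ 0.0021 -0.0001 -0.013 ] 0.065 [ -5.05405318 -79.42825932 135.73583777]
0.89 9208 [-0.0832  0.0012  0.008 ] 0.061 [ -19.68773764 -163.46155286  135.92135925]
```

servo_tool:
  translation:
    - [-0.002,0.008,0.1]
    - [-0.002,0.008,0.2]
    - [-0.002,0.008,0.29]
    - [-0.002,0.008,0.33]
    - [-0.002,0.008,0.339]
  roll: [0.006,0.006,0.006,0.006,0.006]
  grip: [0.17,0.17,0.17,0.17,0.17]

```text
time: 20.15
tcp_pos: [0.6584, 0.0226, 0.0412]
tool_rot: [[0.103, 0.995, -0.005], [0.995, -0.103, -0.0], [-0.001, -0.005, -1.0]]
ft_force: [-0.2, -0.0, 0.4]
opening: 0.0501
finger_force: 0.0
```

servo_tool:
  translation:
    - [0,0,0]
    - [0,0,0]
    - [0,0,0]
    - [0,0,0]
    - [0,0,0]
  roll: [0,0,0,0,0]
  grip: [0.17,-0.1,-0.3,-0.3,-0.3]

```text
time: 20.65
tcp_pos: [0.6617, 0.0229, 0.0454]
tool_rot: [[0.103, 0.995, 0.003], [0.995, -0.103, 0.0], [0.001, 0.003, -1.0]]
ft_force: [-1.5, 0.4, 6.7]
opening: 0.0356
finger_force: 21.4
```

```bash
python3 st.py
```

```text
tcp in case [ 0.08598634 -0.01137272  0.04538493] yaw -0.20725077924073237 [-1.54804424  0.43125802  6.73289245]
```

servo_tool:
  translation:
    - [0.007,-0.002,0]
    - [0.014,-0.004,0]
    - [0.021,-0.006,0]
    - [0.0275,-0.008,0]
    - [0.0275,-0.008,0]
  roll: [-0.016,-0.032,-0.048,-0.066,-0.066]
  grip: [-0.3,-0.3,-0.3,-0.3,-0.3]

```text
time: 21.15
tcp_pos: [0.6616, 0.0321, 0.0455]
tool_rot: [[-0.102, 0.995, 0.007], [0.995, 0.102, -0.001], [-0.002, 0.007, -1.0]]
ft_force: [2.0, -2.9, 6.5]
opening: 0.0357
finger_force: 21.4
```

servo_tool:
  translation:
    - [0,0,0]
    - [0,0,0]
    - [0,0,0]
  roll: [0,0,0]
  grip: [-0.3,-0.3,-0.3]

```text
time: 21.45
tcp_pos: [0.6615, 0.0321, 0.0455]
tool_rot: [[-0.101, 0.995, 0.007], [0.995, 0.101, -0.002], [-0.002, 0.007, -1.0]]
ft_force: [2.5, -2.9, 5.8]
opening: 0.0354
finger_force: 21.4
```

```bash
python3 st.py
```

```text
tcp in case [ 0.08674552 -0.0021744   0.04547719] yaw -0.002602552504354108 [ 2.5421216  -2.86408043  5.75295886]
```

servo_tool:
  translation:
    - [0.007,-0.005,0]
    - [0.007,-0.005,0]
    - [0.007,-0.005,0]
    - [0.007,-0.005,0]
    - [0.007,-0.005,0]
  roll: [0,0,0,0,0]
  grip: [-0.3,-0.3,0.17,0.17,0.17]

```text
time: 21.95
tcp_pos: [0.6553, 0.0372, 0.0426]
tool_rot: [[-0.104, 0.995, -0.002], [0.995, 0.104, 0.001], [0.001, -0.002, -1.0]]
ft_force: [-0.3, 1.1, -0.9]
opening: 0.0499
finger_force: 0.0
```

servo_tool:
  translation:
    - [0,0,-0.1]
    - [0,0,-0.22]
    - [0,0,-0.34]
    - [0,0,-0.46]
    - [0,0,-0.58]
  roll: [0,0,0,0,0]
  grip: [0.17,0.17,0.17,0.17,0.17]

```text
time: 22.45
tcp_pos: [0.6554, 0.0369, 0.2766]
tool_rot: [[-0.104, 0.995, -0.001], [0.995, 0.104, 0.001], [0.001, -0.001, -1.0]]
ft_force: [1.0, -0.5, 0.5]
opening: 0.0499
finger_force: 0.0
```

servo_tool:
  translation:
    - [0,-0.11,-0.06]
    - [0,-0.215,-0.06]
    - [0,-0.215,-0.06]
    - [0,-0.215,-0.06]
    - [0,-0.215,-0.06]
  roll: [0,0,0,0,0]
  grip: [-1,-1,-1,-1,-1]

```text
time: 22.95
tcp_pos: [0.5715, 0.0277, 0.299]
tool_rot: [[-0.104, 0.995, 0.001], [0.995, 0.104, 0.001], [0.0, 0.001, -1.0]]
ft_force: [0.8, 0.0, -0.8]
opening: -0.0003
finger_force: 0.0
```

```bash
python3 car.py
python3 - <<'E'
from h import *
s,w=wcap();f=w['frame'][:300].copy()
for x in(-.085,0,.085):
    P=proj(c2w([[x-.018,.045,.053],[x+.018,.045,.053],[x+.018,-.045,.053],[x-.018,-.045,.053]]),w);cv2.polylines(f,[np.int32(np.round(P))],True,(0,255,0))
c=cams.capture('scene')['frame'][120:360,150:470]
cv2.imwrite('pics/v6.png',np.vstack([f,np.pad(c,((0,0),(160,160),(0,0)))]))
E
```

```text
[0.57145912 0.0276807  0.29901611] -0.0003028810413465594
tool yaw 2.5724218822076317e-05
0.82 2944 [ 0.0005 -0.     -0.012 ] 0.054 [ -2.87584613   3.59772411 257.01738541]
0.67 3499 [0.0842 0.0006 0.0032] 0.059 [ -2.20843275  87.26941463 257.07636982]
0.63 3485 [-0.084   0.0014 -0.007 ] 0.052 [ -1.4037698  -80.93724993 256.95879112]
```

View pics/v6.png

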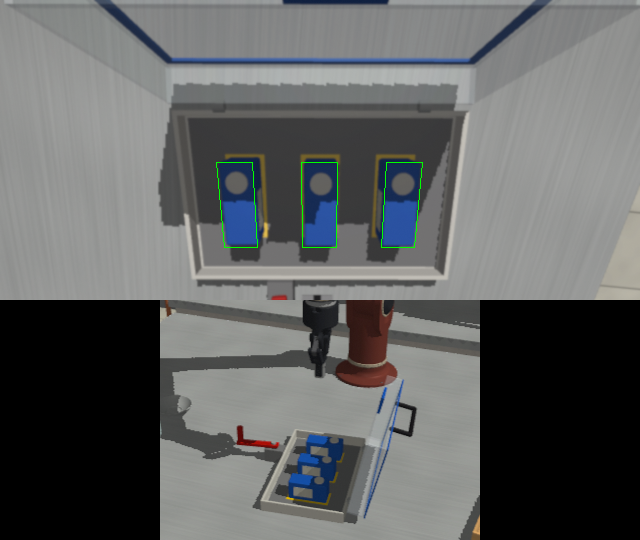

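The overlay shows all three cartridges matching their target outlines within about 1.5 mm. The lid is up, the latch is out, and the gripper is clear of everything, so I'm handing in the job.

```bash
python3 -c "
from cell import robot
print(robot.finish_job())"
```

```text
the job is handed in; nothing more can be done
None
```

I handed in the job at about 23 s of the 72 s allowed: latch swung out to about 1.5 rad, lid standing past upright, and all three cartridges square on their pads to within about 1.5 mm by the wrist camera; the judge's verdict was not shown.

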